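Close the hasp of the transit case and secure it with its drop pin

TASK

Secure the finds transit case for the road. Swing the hasp over and down until it lies flat against the front of the case with the staple through its slot; then lift the slim drop pin up and off its hook on the rail and lower it through the eye of the staple until its head sits on the staple, and let go. Leave the stout pin and the padlock on their hooks, and do not disturb the things standing about.

Things in the scene. Friction and masses are not known exactly. Their poses are not given: they have to be found in the camera images.
- hasp (a joint): Steel hasp strap on the case front, 44 mm wide, 3 mm thick, 75 mm from hinge line to tip. 0 rad: closed, hanging flat on the case front with the staple through its 26 x 18 mm slot; 1.57: level, straight out to the front; 3.14: upright; 4.0: thrown back over the lid. Starts at 2.7 to 4.0. Its hinge is stiff (0.05 N m): it stays at any angle and must be pushed all the way.
- hasp_hinge (a point): Middle of the hasp's hinge line, at the upper front edge of the case, 144 mm above the table. Axes are the case's: x to the back, y to the left along the hinge line, z up. Barrel radius 4 mm, its front flush with the closed strap. The strap's slot lies 38 to 56 mm from this line; nearer and beyond it is solid plate.
- case: Grey laminate transit case with aluminium edges, shut and fixed: 170 mm deep (x), 260 mm wide (y), 150 mm high, front to the robot at yaw 0. Origin under its centre; hasp and staple at the middle of its front (x = -85 mm). Case and hook rail may change sides of the table.
- staple_eye (a point): Where the pin goes through the staple; 42 mm below and 23 mm before the hinge line, 19 mm before the closed strap; axes as hasp_hinge. The staple is a level loop of 5 mm wire standing out of the case front at this height, open upward: 14 mm clear in y; inner face of its outer bar 8 mm before this point, loop's end 13 mm before it; 24 mm wide overall; top 2.5 mm above this point.
- slim_pin_head (a point): Centre of the slim steel drop pin's head, a knurled disc 28 mm across, 22 mm high: the place to grip. Below it a 10 mm shank, 58 mm long, chamfered nose. Above it a loop of 4 mm wire by which it hangs, 22 mm wide (y), inside of its crown 40 mm and top 44 mm above this point. z is up along the pin; x points along the hook to the rail. 0.08 to 0.13 kg.
- slim_pin_nose (a point): Lower end of the slim pin's shank, on its axis, 69 mm below the head's centre. With the pin home in the staple (its head down on the wire) this is 55.5 mm below staple_eye.
- rack: Hook rail, fixed: foot plate 110 x 270 x 10 mm; a 14 mm tube along y, 35 mm behind its middle, at 200 mm height on two end posts. Origin at the middle of the foot's underside; x to the back. Three hooks of 5 mm wire point to -x from the tube at y = -75, 0, 75 mm: low point, where things hang, x = -22, z = 194 mm (wire centre); upturned tip x = -39 mm, top z = 208 mm. What hangs on which varies.
- stout_pin_head (a point): Head centre of the stout drop pin, which stays on its hook: same shape, head 32 mm across, shank 18 mm thick and 70 mm long (too thick for the eye), with the same wire loop.
- padlock_centre (a point): Centre of the body of a shut brass padlock, 40 mm wide (y), 18 mm deep, 33 mm high, that hangs by its shackle and stays on its hook.
- glue_bottle: White glue bottle with orange cone cap, 38 mm across, 112 mm high; origin under its centre. Stands between case and rail.
- blue_vial: Sample vial with blue cap, 28 mm across, 52 mm high, behind the glue bottle; origin under its centre.
- red_vial: Sample vial with red cap, 28 mm across, 52 mm high, standing on the foot of the hook rail; origin under its centre.
- label_bundle: Banded bundle of label slips, 48 x 65 x 13 mm, lying on the back half of the case lid; origin under its centre.
- loupe: Black stand loupe, 38 mm across, 20 mm high, origin under its centre.
- eraser: Eraser in a sleeve, 20 x 46 x 12 mm, origin under its centre.
- stone: Grey grinder pebble, 55 x 89 x 40 mm, origin under its centre.
- slim_pin: The slim pin as a whole: origin at the nose, axes as slim_pin_head.

How it is judged:
On the way, in this order (a step that is already met when the one before it is completed fails the run):
1. the hasp is closed flat on the case front, over the staple (value of joint hasp below 0.1 rad), for 0.2 s.
2. with the hasp still closed, the slim pin is lifted clear of its hook (distance of slim_pin_head from where it was at the start of the episode above 0.06 m and contact force between slim_pin and rack below 0.01 N and height (world z) of slim_pin_nose above 0.06 m and value of joint hasp below 0.1 rad), for 0.1 s.
At the end, for the whole second after the job is handed in: The hasp is closed to within 0.10 rad; the slim pin is through the eye of the staple, upright within 0.15 rad, its head down on the wire to within 3 mm, released and at rest; the stout pin and the padlock still hang on their hooks (value of joint hasp below 0.1 rad and x of slim_pin_nose in the frame of staple_eye between -0.013 and 0.013 m and y of slim_pin_nose in the frame of staple_eye between -0.01 and 0.01 m and z of slim_pin_nose in the frame of staple_eye between -0.06 and -0.052 m and angle between slim_pin_head's own z axis and vertical below 0.15 rad and linear speed of slim_pin below 0.02 m/s and angular speed of slim_pin below 0.3 rad/s and height (world z) of each of stout_pin_head, padlock_centre above 0.14 m); the robot touches nothing.
It fails at once if the stout pin or the padlock is knocked or taken off its hook (distance of any of stout_pin_head, padlock_centre from where it was at the start of the episode above 0.05 m).
It fails at once if a thing standing about is shifted by more than 30 mm or tipped over (distance of any of glue_bottle, blue_vial, red_vial, label_bundle, loupe, eraser, stone from where it was at the start of the episode above 0.03 m or angle between any of glue_bottle, blue_vial, red_vial, label_bundle, loupe, eraser, stone's own z axis and vertical above 0.7 rad).
It also fails if it takes over 72 s, if anything falls off the work surface, if the arm or the gripper's body presses on something with over 40 N, if the wrist force passes 120 N, or if a joint passes its speed limit or range.

ROBOT

A 6-joint arm with a two-finger parallel gripper is mounted at the origin on a cart in front of the work surface, level with it; the furniture and walls round the work are solid. World frame = base frame: x ahead of the robot, y to its left, z up, the work surface at z = 0. Lengths are in m, angles in rad, forces in N, time in s.
With the tool pointing down it reaches from about 0.225 to 0.725 m from the base axis. Payload 3.1 kg.
Tool frame: the origin (TCP) lies midway between the tips of the shut fingers; the grasp point (between the pads) lies 19 mm behind it; z points along the fingers, y is the line along which they close (so a half turn about z gives the same grasp; the last joint's range is limited). The gripper opens to 85 mm and grips with 20 to 120 N. Pads are 22 mm wide; open, the fingers measure 114 mm over their backs; the gripper's body (76 mm by 85 mm) begins 54 mm behind the grasp point. The pads swing forward as they close: fully open they stand 13 mm farther back than shut.
Start: joints at [-1.456, 0.048, 0.099, 1.622, 0, 1.443], TCP at [0.126, -0.51, 0.231] pointing down, gripper open.
Joint ranges: [-2.91, 2.91], [-0.99, 1.94], [-1.21, 1.42], [-2.12, 2.29], [-1.49, 1.47], [-3.14, 3.14]. Speed limits (rad/s): [2.79, 2.79, 3.14, 3.14, 3.14, 3.14].

INTERFACE

Orientations are given as [roll, pitch, yaw] about the fixed x, y, z axes, in that order (R = Rz(yaw) Ry(pitch) Rx(roll)).
In Python, from rig import * gives the robot as it stands. Calls block until the motion is done:
- move_ptp(position, orientation): joint-space move of the TCP to a pose.
- line_to(position, rot=None, max_speed=0.15): straight line of the TCP; rot=None keeps the orientation; max_speed is the mean speed in m/s.
- goto_joints(angles): joint-space move.
- gripper_open() and gripper_close(newtons=None): open the fingers fully, or close them until they stop; newtons is the grip in N (None keeps the last).
- dwell(seconds).
- ik(position, orientation): joint angles nearest the present ones, or None.
- snapshot(name): name is "side" or "top"; returns (picture, depth): 480x640x3 uint8, blue, green, red; 480x640 float32, m along the optical axis (not along the pixel's ray), 0 where there is no reading.
- camera_info(name): a dict with "K" (3x3 intrinsics, pixels), "R" (3x3) and "t" (3): a world point X has camera coordinates R X + t. Camera axes: x right, y down, z forward; pixel columns grow to the right and rows downward; lengths in m; the calibration is good to about 2 mm. A picture is of the moment at which its call begins. camera_info takes no time and is no camera call.
A pose or a line that the arm cannot do raises MotionError and nothing moves.
- close_job(): hands the job in; it is judged then, once.
Trained networks look in the newest picture that a camera, given by its name, has taken for a name from the list of things; names that differ only in an ending like _2 or _b are one class to them, and where a whole thing is asked for, a point or a joint stands for the part that bears it (a point fixed in the world has none). Each returns a list of dicts, best first, with "conf" (0 to 1); they miss things now and then, are a little off and sometimes report something else, mostly with a low value. They report only what shows in the picture. A call takes as long as a camera call.
- silhouettes(camera, thing): "pixels" (480x640 bool, what is visible of it) and "rect" ([left, top, right, bottom] in pixels, round what is visible of it).
- tip_of(camera, thing): "position" ([column, row] in pixels: a listed point, or the origin of a listed thing).
Readings, each from a call of its own:
- read_t(): time.
- read_joints(): joint angles.
- read_qd(): joint speeds.
- read_joint_torque(): joint torques, N m.
- read_eef_pos(): TCP position.
- read_eef_rot(): TCP orientation.
- read_wrist_force(): force on the tool from outside, world axes, zero at the start.
- read_moment(): the same for the moment, N m.
- read_grip_width(): opening from 0.0 (shut) to 1.0 (fully open).
- read_gripper_force(): force on a finger pad.
Only numpy, scipy, OpenCV 4.12 (cv2) and the standard library are available. Lean on these libraries where they do the work, as an engineer would, in place of code of your own. Each camera call takes 0.05 s, during which the arm holds its last target. There are 200 camera calls.

## Working session

There is one attempt and no reset: what is moved stays moved. The work goes in short steps, each a Python script; the robot and the scene stay as the last script left them, time stands still between calls to the robot, and variables do not carry over. Pictures are saved under pics/ and viewed, at most 10 in all, crops included, and the job is handed in when it is done.

```bash
ls; mkdir -p pics
cat > h.py <<'E'
from rig import *
import numpy as np, cv2
def px2w(cam,u,v,z=None,depth=None):
    c=camera_info(cam);K,R,t=[np.array(c[k],float) for k in("K","R","t")]
    d=np.linalg.inv(K)@[u,v,1.]
    if depth is not None: return R.T@(d*depth-t)
    o=-R.T@t; w=R.T@d
    return o+w*(z-o[2])/w[2]
def cloud(cam,dep):
    c=camera_info(cam);K,R,t=[np.array(c[k],float) for k in("K","R","t")]
    v,u=np.mgrid[:480,:640]
    P=np.stack([(u-K[0,2])/K[0,0]*dep,(v-K[1,2])/K[1,1]*dep,dep],-1)
    return (P-t)@R
def proj(cam,X):
    c=camera_info(cam);K,R,t=[np.array(c[k],float) for k in("K","R","t")]
    p=K@(R@np.array(X)+t);return p[:2]/p[2]
E
python3 - <<'E'
from h import *
np.set_printoptions(precision=4,suppress=True)
for c in("side","top"):
    p,d=snapshot(c);cv2.imwrite(f"pics/{c}0.png",p);np.save(f"{c}0.npy",d)
    W=cloud(c,d)
    i=camera_info(c);print(c,-np.array(i["R"]).T@np.array(i["t"]))
    for n in["hasp_hinge","staple_eye","slim_pin_head","slim_pin_nose","stout_pin_head","padlock_centre","case","rack","glue_bottle","blue_vial","red_vial","label_bundle","loupe","eraser","stone"]:
        r=tip_of(c,n)[:2]
        for q in r:
            u,v=q["position"];dd=d[int(np.clip(v,0,479)),int(np.clip(u,0,639))]
            print(n,round(q["conf"],2),np.round([u,v],1),px2w(c,u,v,depth=dd))
print(read_t())
E
```

```text
pics
side [0.1297 0.6357 0.5631]
hasp_hinge 0.95 [247.3 312. ] [0.496  0.2789 0.1454]
staple_eye 0.69 [258.8 342.9] [0.4997 0.2563 0.0643]
staple_eye 0.53 [344.8 186.6] [ 0.6083 -0.1775  0.157 ]
slim_pin_head 0.48 [384.2 173.4] [ 0.5703 -0.3034  0.1585]
slim_pin_head 0.45 [340.8 227.2] [ 0.6317 -0.2068  0.0289]
slim_pin_nose 0.61 [380.1 195.2] [ 0.5798 -0.3115  0.0936]
stout_pin_head 0.71 [362.6 178.8] [ 0.5915 -0.2312  0.1628]
padlock_centre 0.86 [342.1 187.3] [ 0.6107 -0.1695  0.1575]
case 0.85 [215.2 356.1] [0.5059 0.3402 0.1009]
rack 0.96 [349.3 231.3] [ 0.622  -0.2348  0.0073]
glue_bottle 0.75 [333.8 286.9] [0.5142 0.0082 0.02  ]
glue_bottle 0.69 [354.5 393.6] [0.3395 0.2199 0.017 ]
red_vial 0.75 [338.9 227.4] [ 0.6379 -0.2077  0.0259]
label_bundle 0.83 [159.4 287. ] [0.6314 0.325  0.1609]
loupe 0.93 [354.2 391.2] [0.3427 0.2153 0.0158]
loupe 0.23 [381.2 171.9] [ 0.5783 -0.3022  0.1609]
eraser 0.67 [432.8 270.1] [ 0.3722 -0.1862  0.0104]
eraser 0.63 [379.3 195.1] [ 0.6161 -0.3826  0.058 ]
stone 0.95 [371.8 303.3] [0.4198 0.0172 0.0259]
top [0.4676 0.0116 1.0383]
hasp_hinge 0.95 
[... 361 characters left out ...]
.2474  0.17  ]
padlock_centre 0.8 [411.  205.1] [ 0.6105 -0.1684  0.1698]
case 0.91 [211.3 224.2] [0.5766 0.2337 0.1494]
case 0.3 [485.9 220.5] [ 0.5793 -0.3163  0.1672]
rack 0.56 [430.  212.9] [ 0.6178 -0.2452  0.0115]
glue_bottle 0.59 [330.9 250.2] [ 0.5255 -0.0106  0.1023]
glue_bottle 0.49 [170.2 194.1] [0.6361 0.3138 0.1646]
blue_vial 0.57 [322.5 209.6] [0.6203 0.0067 0.0536]
red_vial 0.51 [418.1 203.6] [ 0.6125 -0.1814  0.1749]
red_vial 0.28 [333.4 252.8] [ 0.5193 -0.0155  0.1139]
label_bundle 0.69 [171.2 193.9] [0.6365 0.3117 0.1647]
loupe 0.73 [238.3 325.5] [0.3584 0.2009 0.0175]
eraser 0.54 [410.2 314.5] [ 0.3826 -0.1934  0.0167]
stone 0.56 [329.9 294.2] [ 0.4301 -0.0093  0.0391]
1.6
```

Run:
```python
import cv2
s=cv2.imread("pics/side0.png");t=cv2.imread("pics/top0.png")
cv2.imwrite("pics/s_v.png",cv2.resize(s[120:440,100:500],(800,640))[:600])
cv2.imwrite("pics/t_v.png",cv2.resize(t[150:350,120:530],(800,390)))
```

```text
(no output)
```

View pics/s_v.png

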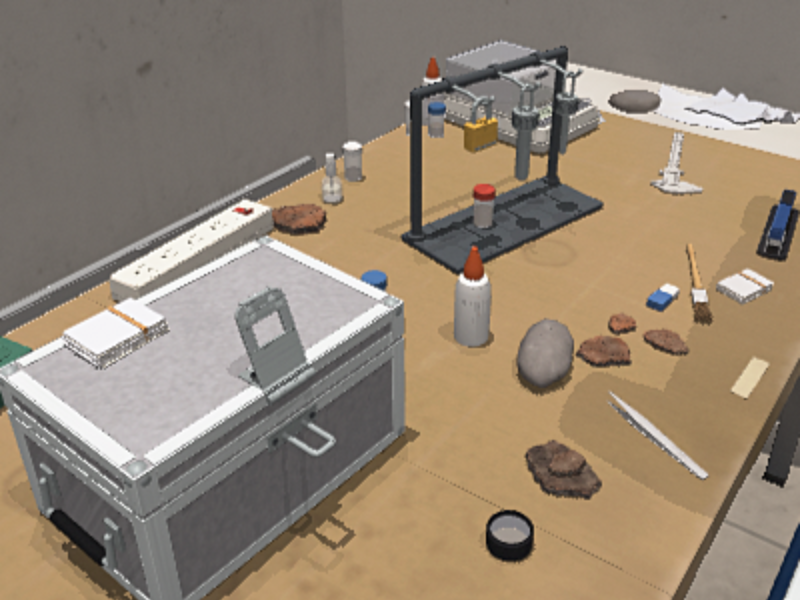

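View pics/t_v.png

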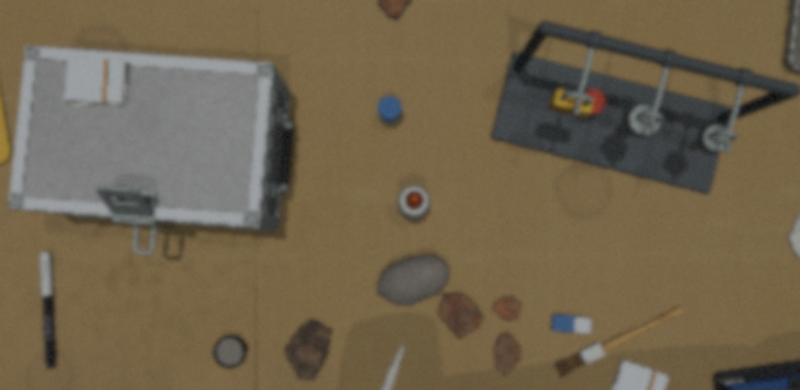

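The side view shows the case at left with the hasp upright and leaning slightly back (hinge near px (247,312)) and the staple bare at (258,340). On the rail are the padlock (342,187), the stout pin (362,178) and the slim pin on the far hook (384,173). Both views agree with the networks. Next I fit the case and rack poses.

```bash
cat > fit.py <<'E'
from h import *
np.set_printoptions(precision=4,suppress=True)
d=np.load("top0.npy");W=cloud("top",d);S=cloud("side",np.load("side0.npy"))
def rect(P,n):
    r=cv2.minAreaRect((P[:,:2]*1000).astype(np.float32));print(n,len(P),r,cv2.boxPoints(r).round(1).tolist())
X,Y,Z=W[...,0],W[...,1],W[...,2]
m=(abs(Z-.15)<.004)&(Y>.0)&(X>.35)&(d>0)
k=cv2.morphologyEx(m.astype(np.uint8),cv2.MORPH_OPEN,np.ones((5,5)))>0
rect(W[k],"lid");print(np.median(Z[k]))
tube=W[(Z>.198)&(Y<-.1)&(X>.57)&(X<.75)&(d>0)]
v=cv2.fitLine(tube[:,:2].astype(np.float32),cv2.DIST_HUBER,0,.001,.001).ravel();print("tube",len(tube),v,np.arctan2(-v[2],v[3]) if 0 else np.arctan2(v[0],-v[1]) , tube[:,1].min(),tube[:,1].max(),np.median(tube[:,2]))
foot=W[(abs(Z-.01)<.004)&(Y<-.1)&(X>.45)&(d>0)]
for nm,P in(("top",W),("side",S)):
    for hn,c in(("slim",(.577,-.312)),("stout",(.588,-.245))):
        q=P.reshape(-1,3);q=q[(np.hypot(q[:,0]-c[0],q[:,1]-c[1])<.035)&(q[:,2]>.07)&(q[:,2]<.24)]
        print(nm,hn,len(q))
        for a in np.arange(.07,.24,.01):
            s=q[(q[:,2]>=a)&(q[:,2]<a+.01)]
            if len(s)>2: print("  %.2f"%a,len(s),s.min(0)[:2],s.max(0)[:2],s.mean(0)[:2])
q=np.vstack([S.reshape(-1,3),W.reshape(-1,3)]);h=q[(q[:,2]>.156)&(q[:,2]<.24)&(abs(q[:,1]-.28)<.05)&(abs(q[:,0]-.51)<.06)]
print("hasp",len(h))
for a in np.arange(.156,.24,.008):
    s=h[(h[:,2]>=a)&(h[:,2]<a+.008)]
    if len(s): print("  %.3f"%a,len(s),s.min(0)[:2],s.max(0)[:2],np.median(s,0)[:2])
for c in("side","top"):
    for n in("hasp","slim_pin","rack","case"):
        for r in silhouettes(c,n)[:1]: print(c,n,round(r["conf"],2),r["rect"])
E
python3 fit.py
```

```text
lid 7578 ((587.6992797851562, 272.1474914550781), (262.7922668457031, 172.79202270507812), 85.32609558105469) [[490.8999938964844, 148.1999969482422], [663.0999755859375, 134.10000610351562], [684.5, 396.1000061035156], [512.2999877929688, 410.1000061035156]]
0.15092333456963591
tube 1361 [ 0.2561  0.9666  0.6621 -0.2234] 2.882591 -0.38776736178009924 -0.13404605885536536 0.20592060471040305
top slim 289
  0.09 6 [ 0.5742 -0.3204] [ 0.5832 -0.3141] [ 0.578  -0.3165]
  0.10 7 [ 0.5741 -0.318 ] [ 0.5816 -0.3139] [ 0.5775 -0.3155]
  0.11 8 [ 0.5742 -0.3184] [ 0.5824 -0.3142] [ 0.5777 -0.3158]
  0.12 3 [ 0.576  -0.3151] [ 0.5796 -0.3136] [ 0.5777 -0.3141]
  0.14 3 [ 0.5684 -0.3107] [ 0.5748 -0.3074] [ 0.572  -0.3086]
  0.15 22 [ 0.5653 -0.3155] [ 0.5904 -0.304 ] [ 0.5759 -0.3087]
  0.16 120 [ 0.5646 -0.328 ] [ 0.5928 -0.3037] [ 0.5781 -0.3157]
  0.17 24 [ 0.5659 -0.3292] [ 0.5898 -0.3057] [ 0.5784 -0.3139]
  0.18 7 [ 0.5758 -0.3304] [ 0.5823 -0.3086] [ 0.5793 -0.3148]
  0.19 48 [ 0.5704 -0.3264] [ 0.5996 -0.3089] [ 0.5828 -0.3191]
  0.20 40 [ 0.5603 -0.3277] [ 0.6084 -0.3115] [ 0.586  -0
[... 2519 characters left out ...]
0.3162] [0.5068 0.2807]
  0.164 183 [0.505  0.2561] [0.5146 0.3022] [0.5095 0.2805]
  0.172 201 [0.5086 0.2563] [0.5177 0.3023] [0.5129 0.2805]
  0.180 98 [0.5116 0.2561] [0.5218 0.3017] [0.5159 0.2804]
  0.188 90 [0.5138 0.2556] [0.5242 0.3011] [0.5191 0.2912]
  0.196 186 [0.5163 0.2553] [0.5264 0.3013] [0.5215 0.2789]
  0.204 203 [0.5203 0.2562] [0.5304 0.3   ] [0.5246 0.2798]
  0.212 55 [0.5238 0.2576] [0.5296 0.2934] [0.5275 0.2781]
side hasp 0.61 [380.3, 167.2, 387.2, 198.0]
side rack 0.88 [299.2, 143.6, 401.4, 259.7]
side case 0.61 [96.3, 240.0, 302.9, 432.6]
top hasp 0.75 [171.7, 247.3, 199.2, 261.5]
top rack 0.78 [371.5, 161.7, 533.5, 249.1]
top case 0.69 [125.4, 170.7, 274.8, 283.6]
```

The rack yaw is about -0.26 and the case yaw about -0.08. The pin head is near (0.579,-0.3175,0.1565), which agrees with the hook geometry. Next I check the staple and test reachability of the plan.

```bash
cat >> h.py <<'E'
from scipy.spatial.transform import Rotation as Ro
def tool(psi,th,flip=False):
    "tool z heading psi, th below horizontal; closing axis level"
    z=np.array([np.cos(th)*np.cos(psi),np.cos(th)*np.sin(psi),-np.sin(th)])
    y=np.array([-np.sin(psi),np.cos(psi),0])*(-1 if flip else 1)
    M=np.stack([np.cross(y,z),y,z],1)
    return M, Ro.from_matrix(M).as_euler("xyz").tolist()
YC=-0.0815
CX=np.array([np.cos(YC),np.sin(YC),0]);CY=np.array([-np.sin(YC),np.cos(YC),0]);Zh=np.array([0,0,1.])
YR=-0.259
RX=np.array([np.cos(YR),np.sin(YR),0])
HEAD=np.array([.579,-.3175,.1565])
E
python3 - <<'E'
from h import *
np.set_printoptions(precision=4,suppress=True)
o=np.array([.5,.28,0])
for c in("side","top"):
    q=cloud(c,np.load(c+"0.npy")).reshape(-1,3)
    l=np.stack([(q-o)@CX,(q-o)@CY,q[:,2]],1)
    s=l[(l[:,0]>-.06)&(l[:,0]<-.008)&(abs(l[:,1])<.04)&(l[:,2]>.085)&(l[:,2]<.12)]
    print(c,"staple",len(s),s.min(0),s.max(0),np.median(s,0))
    b=s[s[:,0]<-.026];print(b.min(0),b.max(0),np.median(b,0),len(b))
    f=l[(abs(l[:,0])<.02)&(abs(l[:,1])<.1)&(l[:,2]>.03)&(l[:,2]<.13)]
    print(" front x",np.percentile(f[:,0],[5,50,95]) if len(f) else 0)
    b=l[(abs(l[:,0])<.012)&(abs(l[:,1])<.03)&(l[:,2]>.13)&(l[:,2]<.15)]
    print(" barrel",b.min(0),b.max(0),len(b))
H=np.array([.5,.28,.144])
for fl in(0,1):
    for nm,p,psi,th in[("start",H+.06*CX+.06*Zh,YC,np.pi/2),("lev",H-.079*CX,YC,np.pi/2),("low",H-.05*CX-.05*Zh,YC,np.pi/2)]+\
      [("push%g"%t,H-.01*CX-.068*Zh,YC,np.radians(t)) for t in(0,10,20)]+[("push%g y+.3"%t,H-.01*CX-.068*Zh,YC+.4,np.radians(t)) for t in(0,10)]+\
      [("pin %g %g"%(a,t),HEAD+.01*tool(YR+a,np.radians(t))[0][:,2],YR+a,np.radians(t)) for a in(.5,.3,0) for t in(20,30,40)]+\
      [("ins %g %g"%(a,t),H-.023*CX-.0285*Zh+.01*tool(YC+a,np.radians(t))[0][:,2],YC+a,np.radians(t)) for a in(0,.3) for t in(20,30,40)]:
        r=ik(p,tool(psi,th,fl)[1]);print(fl,nm,None if r is None else np.round(r,2))
print(read_t())
E
```

```text
side staple 135 [-0.0372 -0.0114  0.0995] [-0.0082  0.0131  0.1055] [-0.0258  0.0022  0.1031]
[-0.0372 -0.0103  0.0995] [-0.0261  0.0131  0.1053] [-0.0339  0.0019  0.1031] 66
 front x [0.0006 0.0028 0.0042]
 barrel [-0.0057 -0.0299  0.1301] [0.0115 0.0299 0.1499] 301
top staple 81 [-0.037  -0.014   0.1003] [-0.0083  0.0106  0.11  ] [-0.0268 -0.0026  0.1049]
[-0.037  -0.0129  0.1011] [-0.0268  0.0106  0.1092] [-0.0326 -0.0011  0.1048] 41
 front x [-0.0184 -0.0078  0.0013]
 barrel [-0.005  -0.0235  0.1407] [0.0035 0.0253 0.1499] 53
0 start [0.35 0.31 0.34 1.6  0.   0.43]
0 lev [ 0.47  0.01 -0.12  1.45  0.    0.55]
0 low [ 0.44  0.08 -0.14  1.35  0.    0.52]
0 push0 [ 0.86  0.44 -1.04 -1.48 -0.94  0.  ]
0 push10 [ 0.85  0.03 -1.12 -0.86 -0.91  0.23]
0 push20 [ 0.82 -0.25 -1.09 -0.31 -0.83  0.41]
0 push0 y+.3 None
0 push10 y+.3 None
0 pin 0.5 20 [-1.05 -0.04 -0.63  0.33  1.13 -0.87]
0 pin 0.5 30 [-1.   -0.06 -0.52  0.6   0.96 -0.97]
0 pin 0.5 40 [-0.95 -0.05 -0.4   0.79  0.79 -1.01]
0 pin 0.3 20 [-1.   -0.2  -0.83 -0.01  0.94 -0.53]
0 pin 0.3 30 [-0.95 -0.23 -0.7   0.34  0.81 -0.66]
0 pi
[... 925 characters left out ...]
1 pin 0.3 20 [-1.   -0.2  -0.83 -0.01  0.94  2.62]
1 pin 0.3 30 [-0.95 -0.23 -0.7   0.34  0.81  2.49]
1 pin 0.3 40 [-0.9  -0.19 -0.56  0.59  0.67  2.42]
1 pin 0 20 [-0.85 -0.38 -1.01 -0.22  0.55  2.91]
1 pin 0 30 [-0.82 -0.4  -0.87  0.13  0.48  2.84]
1 pin 0 40 [-0.78 -0.34 -0.7   0.41  0.39  2.79]
1 ins 0 20 [ 0.82 -0.38 -1.08 -0.17 -0.83 -2.73]
1 ins 0 30 [ 0.78 -0.45 -0.97  0.2  -0.71 -2.62]
1 ins 0 40 [ 0.72 -0.44 -0.84  0.47 -0.58 -2.56]
1 ins 0.3 20 None
1 ins 0.3 30 [ 0.58 -0.73 -1.15  0.13 -0.31 -2.95]
1 ins 0.3 40 [ 0.55 -0.65 -0.99  0.39 -0.25 -2.92]
2.0<sys>:0: UserWarning: Gimbal lock detected. Setting third angle to zero since it is not possible to uniquely determine all angles.
```

```bash
cat >> h.py <<'E'
H=np.array([.4995,.28,.144])
E
python3 - <<'E' 2>&1 | grep -v Gimbal
from h import *
np.set_printoptions(precision=3,suppress=True)
rot=tool(YC,np.pi/2)[1]
gripper_close(20)
line_to([.16,-.48,.33],max_speed=.3)
def P(phi,r,n):  # n: offset of corner along outer normal
    s,c=np.sin(phi),np.cos(phi)
    k=11e-3*np.clip((phi-1.57)/.6,-1,1)
    return H+CX*(-r*s-n*c+k)+Zh*(-r*c+n*s)
a=P(3.6,.062,0)+.02*CX
move_ptp(a+.1*Zh,rot); line_to(a,max_speed=.2)
for phi in np.linspace(3.5,.62,15):
    line_to(P(phi,.062+.006*np.clip((3.1-phi),0,1),.002),max_speed=.08)
    f=read_wrist_force()
    print(round(phi,2),np.array(f),end=" ")
print(read_t(),read_eef_pos())
e=P(.62,.068,.002)
line_to(e-.04*CX+.03*Zh,max_speed=.15)
line_to(e-.10*CX+.10*Zh,max_speed=.25)
p,d=snapshot("side");cv2.imwrite("pics/s1.png",cv2.resize(p[200:440,120:440],(800,600)))
E
```

```text
3.5 [0.926 0.123 1.032] 3.29 [-0.008  0.039 -0.407] 3.09 [ 0.247 -0.399  0.381] 2.88 [-0.26   0.101 -0.41 ] 2.68 [-0.86   0.579  0.217] 2.47 [-0.186 -1.139  0.27 ] 2.27 [ 0.37   0.202 -0.677] 2.06 [0.086 0.191 0.484] 1.85 [ 0.669 -0.986  0.575] 1.65 [ 0.194 -0.605 -0.079] 1.44 [ 0.899 -0.407  1.408] 1.24 [-0.03  -0.907 -0.746] 1.03 [ 0.966  0.706 -0.387] 0.83 [-0.076 -0.041 -0.542] 0.62 [-0.364  0.115  0.251] 11.9 [0.447 0.284 0.089]
```

View pics/s1.png

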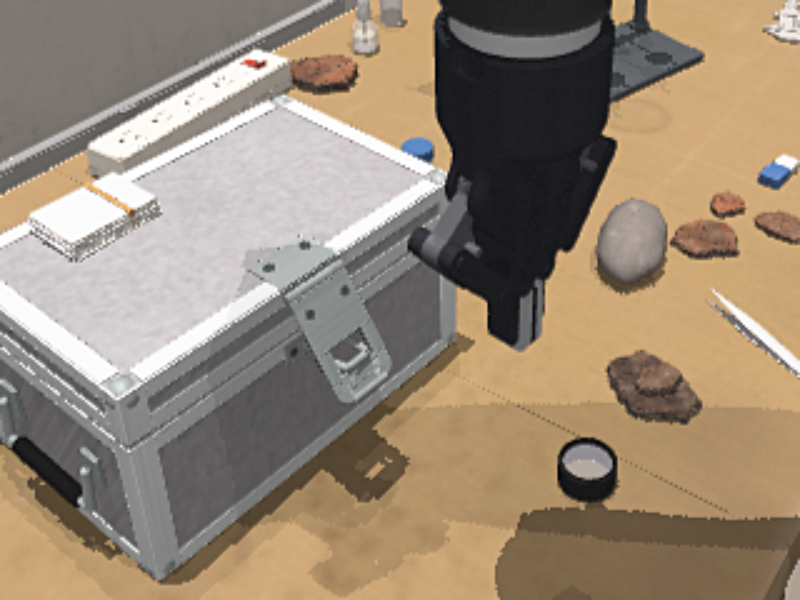

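The hasp is swung to about 0.6 rad, with the staple just showing in its slot. Next I press it home from below the staple.

```bash
python3 - <<'E' 2>&1 | grep -v Gimbal
from h import *
np.set_printoptions(precision=3,suppress=True)
rot=tool(YC,np.radians(20))[1]
L=lambda x,z:H+x*CX+z*Zh
print(read_eef_pos(),read_joints())
try:
    move_ptp(L(-.13,-.03),rot)
    line_to(L(-.065,-.058),max_speed=.12)
    for x,z in((-.04,-.062),(-.02,-.068),(-.009,-.072),(-.005,-.072),(-.002,-.072)):
        line_to(L(x,z),max_speed=.06); f=np.array(read_wrist_force());print(x,f,read_eef_pos())
        if f[0]<-12: break
    dwell(.3);print(read_wrist_force())
    line_to(L(-.09,-.06),max_speed=.15)
except MotionError as e: print("ERR",e,read_eef_pos())
p,d=snapshot("side");cv2.imwrite("pics/s2.png",cv2.resize(p[200:440,120:440],(800,600)))
W=cloud("side",d).reshape(-1,3)-H
l=np.stack([W@CX,W@CY,W[:,2]],1)
for a in(-.075,-.065,-.035,-.025):
    s=l[(abs(l[:,1])<.02)&(l[:,2]>a)&(l[:,2]<a+.01)&(l[:,0]>-.06)&(l[:,0]<.01)];print(a,len(s),np.median(s[:,0]) if len(s) else 0)
print(read_t())
E
```

```text
[0.348 0.292 0.188] [ 0.55  -0.14  -0.168  1.544 -0.001  0.632]
-0.04 [-0.688  0.276 -0.507] [0.46  0.283 0.082]
-0.02 [ 0.488 -0.988  0.025] [0.48  0.281 0.076]
-0.009 [-0.536  0.814  0.377] [0.491 0.281 0.072]
-0.005 [-11.345   0.399   3.27 ] [0.494 0.28  0.071]
-0.002 [-40.355  -0.794  15.943] [0.495 0.28  0.071]
[-40.237  -0.02   15.73 ]
-0.075 87 -0.004216962937536992
-0.065 118 -0.0033108111951846604
-0.035 102 -0.0036777154898874954
-0.025 105 -0.003842514463091377
17.9
```

View pics/s2.png

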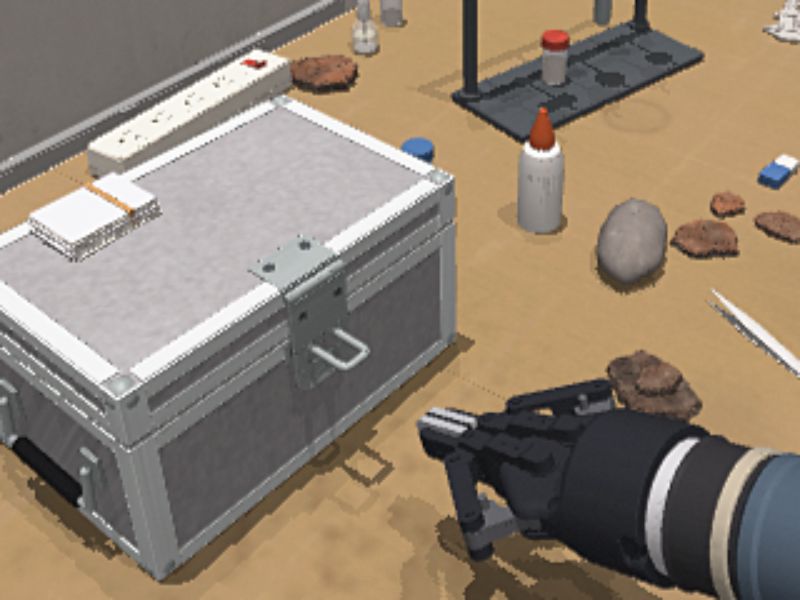

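The hasp is closed: its face sits 3.3–4.2 mm ahead of the hinge over the whole height, and the staple stands through the slot at about (340,350) in the crop. Now the pin.

```bash
python3 - <<'E' 2>&1 | grep -v Gimbal
from h import *
np.set_printoptions(precision=4,suppress=True)
p=np.array(read_eef_pos()); line_to(p+[-.03,0,.2],max_speed=.25)
M,rot=tool(YR+.5,np.radians(30));d=M[:,2]
pre=HEAD-.11*d
move_ptp(pre+.08*Zh,rot); gripper_open()
for c in("side","top"):
    pic,dep=snapshot(c);cv2.imwrite(f"pics/{c}3.png",pic)
    q=cloud(c,dep).reshape(-1,3)
    for nm,m in(("head",(q[:,2]>.147)&(q[:,2]<.169)),("shank",(q[:,2]>.09)&(q[:,2]<.14))):
        s=q[m&(np.hypot(q[:,0]-.579,q[:,1]+.3175)<.025)];print(c,nm,len(s),s.min(0),s.max(0)) if len(s) else 0
    for n in("loupe","slim_pin_head"):
        for r in tip_of(c,n)[:1]: print(c,n,r["conf"],r["position"])
print(read_t(),read_joints())
s=cv2.imread("pics/side3.png");cv2.imwrite("pics/s3.png",cv2.resize(s[60:300,260:580],(800,600)))
E
```

```text
side head 110 [ 0.5643 -0.328   0.1473] [ 0.5943 -0.3015  0.1688]
side shank 66 [ 0.5742 -0.3211  0.0924] [ 0.5852 -0.3096  0.1396]
side loupe 0.86 [353.7, 393.1]
side slim_pin_head 0.61 [385.0, 172.4]
top head 120 [ 0.5646 -0.3286  0.15  ] [ 0.5928 -0.3042  0.169 ]
top shank 24 [ 0.5742 -0.3208  0.0966] [ 0.5829 -0.3137  0.1247]
top loupe 0.72 [237.7, 327.1]
top slim_pin_head 0.54 [487.1, 223.2]
22.2333 [-1.2165 -0.1741 -0.3099  1.2416  1.0362 -1.3469]
```

View pics/s3.png

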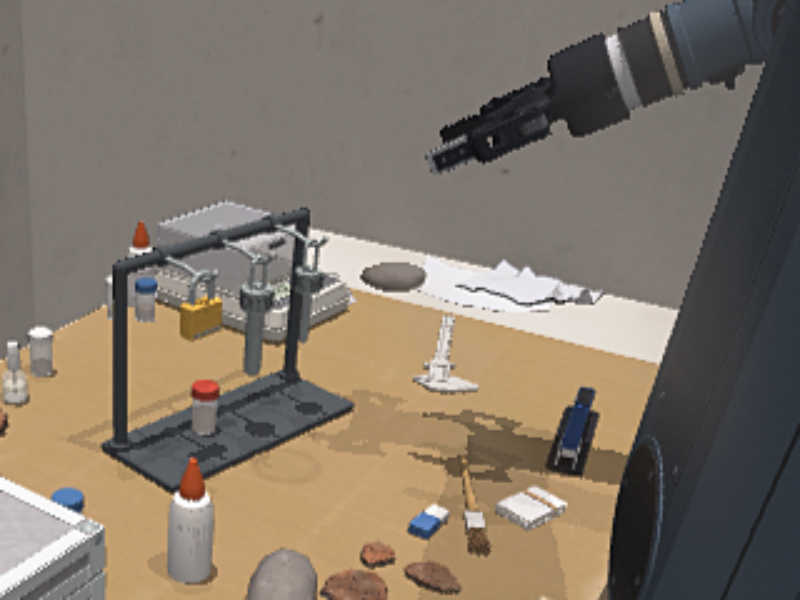

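The loupe is unmoved and the pin is hanging undisturbed on the right hook at about (310,280) in the crop. Proceeding to grasp and unhook.

```bash
python3 - <<'E' 2>&1 | grep -v Gimbal
from h import *
np.set_printoptions(precision=4,suppress=True)
M,rot=tool(YR+.5,np.radians(30));d=M[:,2]
line_to(HEAD-.11*d,max_speed=.2)
line_to(HEAD+.012*d,max_speed=.1); print(read_wrist_force())
gripper_close(40); dwell(.2)
print(read_grip_width(),read_gripper_force(),read_wrist_force(),read_eef_pos())
g=HEAD+.012*d
line_to(g+.017*Zh,max_speed=.06);print(read_wrist_force())
line_to(g+.017*Zh-.065*RX,max_speed=.1);print(read_wrist_force(),read_grip_width())
line_to(g+.08*Zh-.10*RX,max_speed=.15)
c="side"
for c in("side","top"):
    pic,dep=snapshot(c);cv2.imwrite(f"pics/{c}4.png",pic);np.save(c+"4.npy",dep)
    for n in("slim_pin_head","slim_pin_nose"):
        for r in tip_of(c,n)[:1]: print(c,n,r["conf"],r["position"],proj(c,HEAD+.08*Zh-.1*RX-(.069*Zh if "nose" in n else 0)))
print(read_t(),read_wrist_force())
s=cv2.imread("pics/side4.png");cv2.imwrite("pics/s4.png",cv2.resize(s[60:300,260:580],(800,600)))
E
```

```text
[-0.4088  1.0564  0.1093]
0.30999361973369555 39.96540606021881 [ 0.5221 -1.9357  1.6639] [ 0.5892 -0.3152  0.1507]
[-0.5055  0.5464 -1.5014]
[-0.0376 -0.393  -0.7189] 0.308265530605265
side slim_pin_head 0.54 [419.0, 152.2] [419.3484 151.4177]
side slim_pin_nose 0.67 [411.5, 181.3] [415.5136 179.5942]
top slim_pin_head 0.61 [487.7, 268.6] [488.3727 268.8876]
27.0833 [ 0.1859  0.0061 -0.4904]
```

View pics/s4.png

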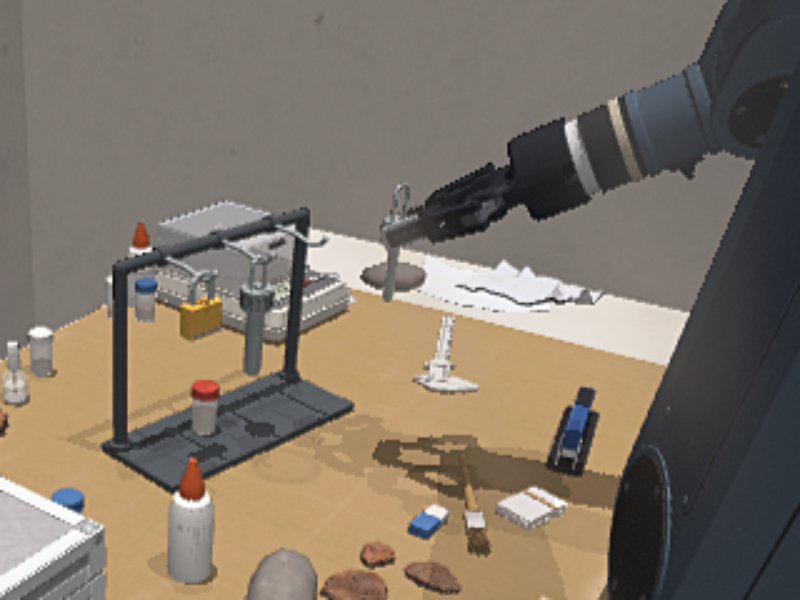

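```bash
cat >> h.py <<'E'
EYE=H-.023*CX-.042*Zh
G=.012
def headpose(head,psi,th=np.radians(30)):
    M,rot=tool(psi,th); return head+G*M[:,2],rot
def shank(show=True):
    "fit of the held pin's shank from both clouds"
    out=[]
    hd=np.array(read_eef_pos())-G*Ro.from_euler("xyz",read_eef_rot()).as_matrix()[:,2]
    for c in("side","top"):
        pic,dep=snapshot(c);q=cloud(c,dep).reshape(-1,3)
        s=q[(np.hypot(q[:,0]-hd[0],q[:,1]-hd[1])<.022)&(q[:,2]<hd[2]-.017)&(q[:,2]>hd[2]-.075)]
        if len(s)<12: print(c,"few",len(s));continue
        A=np.stack([np.ones(len(s)),s[:,2]-hd[2]],1)
        k=np.linalg.lstsq(A,s[:,:2],rcond=None)[0]
        i=camera_info(c);cam=-np.array(i["R"]).T@np.array(i["t"])
        v=(hd-cam)[:2];v/=np.linalg.norm(v)
        print(c,len(s),"slope",k[1],"axis@head-hd mm",1e3*(k[0]+.004*v-hd[:2]),"nose-hd",1e3*(k[0]-.069*k[1]+.004*v-hd[:2]),"zmin",s[:,2].min()-hd[2])
        cv2.imwrite(f"pics/{c}_sh.png",pic)
    return hd
E
python3 - <<'E' 2>&1 | grep -v Gimbal
from h import *
np.set_printoptions(precision=4,suppress=True)
wp=[headpose(np.array(p),a) for p,a in(([.45,-.22,.27],-.1),([.45,0,.27],0.),([.43,.2,.24],.0))]
tgt=headpose(EYE+.110*Zh,YC)
print([ik(*w) is not None for w in wp+[tgt]])
for w in wp: move_ptp(*w)
move_ptp(*tgt); dwell(.3)
hd=shank(); print(hd,EYE,read_t(),read_grip_width())
E
```

```text
[True, False, False, True]
Traceback (most recent call last):
rig.MotionError: the arm cannot take that pose within its joint ranges
```

```bash
python3 - <<'E' 2>&1 | grep -v Gimbal
from h import *
np.set_printoptions(precision=4,suppress=True)
tgt=headpose(EYE+.110*Zh,YC)
c=[(x,a) for x in(.46,.49,.52) for a in(-.6,-.4,0,.4) if ik(*headpose(np.array([x,0,.27]),a)) is not None]
print(c)
if c:
    move_ptp(*headpose(np.array([c[0][0],0,.27]),c[0][1]))
    move_ptp(*tgt); dwell(.3)
    hd=shank(); print(hd,EYE,read_t(),read_grip_width(),read_joints())
    s=cv2.imread("pics/side_sh.png");cv2.imwrite("pics/s5.png",cv2.resize(s[200:440,120:440],(800,600)))
E
```

```text
[(0.46, -0.6), (0.49, -0.6), (0.49, 0.4), (0.52, -0.6), (0.52, -0.4), (0.52, 0.4)]
side 141 slope [-0.9122  0.2135] axis@head-hd mm [-45.5842  13.3001] nose-hd [17.36   -1.4339] zmin -0.0749143356692343
top 17 slope [ 0.3155 -1.102 ] axis@head-hd mm [ 40.146  -68.1837] nose-hd [18.3767  7.8562] zmin -0.0674853580685987
[0.477  0.2813 0.2126] [0.4766 0.2819 0.102 ] 30.7083 0.3119906208754504 [ 0.7728 -0.5795 -0.8446  0.4558 -0.7122  0.5218]
```

View pics/s5.png

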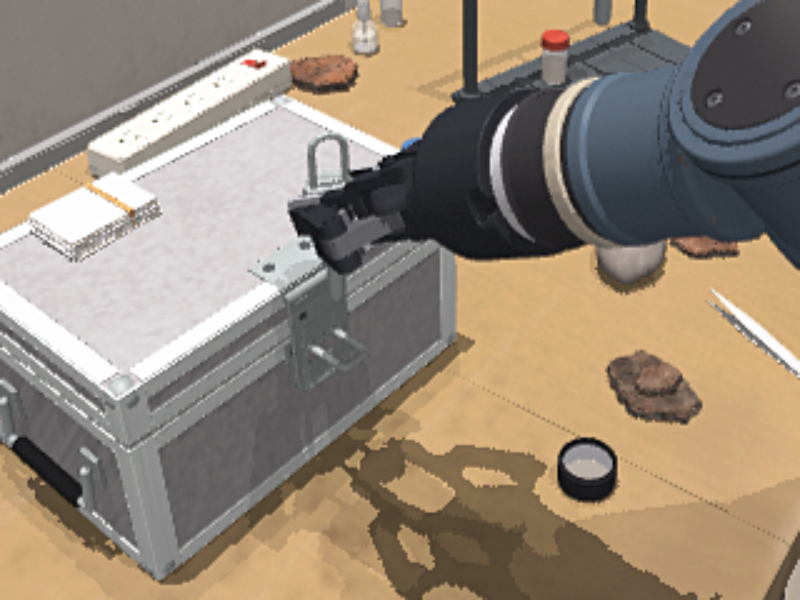

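The side crop shows the pin held above the staple: loop at (328,160), shank from (343,270) to (350,325), staple at (340,350). The hasp contaminated the fit, so I redo it with a tighter selection.

```bash
python3 - <<'E' 2>&1 | grep -v Gimbal
from h import *
np.set_printoptions(precision=1,suppress=True)
hd=np.array(read_eef_pos())-G*Ro.from_euler("xyz",read_eef_rot()).as_matrix()[:,2]
for c in("side","top"):
    pic,dep=snapshot(c);q=cloud(c,dep).reshape(-1,3)-hd
    l=1e3*np.stack([q@CX,q@CY,q[:,2]],1)
    i=camera_info(c);v=hd+np.array(i["R"]).T@np.array(i["t"]);v=np.array([v@CX,v@CY]);v/=np.linalg.norm(v)
    print(c,"view",v)
    for a,r in[(z,13) for z in range(-72,-18,6)]+[(20,20),(26,20),(32,20),(38,20)]:
        s=l[(np.hypot(l[:,0],l[:,1])<r)&(l[:,2]>=a)&(l[:,2]<a+6)]
        if len(s): print(a,len(s),"mean",s.mean(0)[:2],"min",s.min(0)[:2],"max",s.max(0)[:2])
for n in("slim_pin_head","slim_pin_nose","staple_eye"):
    for r in tip_of("side",n)[:1]: print(n,r["conf"],np.array(r["position"]),proj("side",{"s":hd,"t":EYE}[n[0]]-(.069*Zh if "nose" in n else 0)))
E
```

```text
side view [ 0.8 -0.7]
-72 3 mean [-0.7  4.6] min [-2.2  4.1] max [0.6 5.4]
-66 19 mean [-1.8  4.2] min [-4.4  0. ] max [2.9 7.7]
-60 23 mean [-1.4  5. ] min [-4.3 -0.2] max [2.7 7.6]
-54 23 mean [-1.9  4.3] min [-4.6 -1. ] max [2.1 7.7]
-48 10 mean [-1.2  6.2] min [-4.7  4. ] max [1.5 7.3]
20 21 mean [0.7 1.5] min [-5.3 -9.2] max [ 6.6 11. ]
26 24 mean [-0.   0.8] min [-4.9 -7.5] max [ 5.9 11. ]
32 23 mean [0.7 1.5] min [-4.8 -8.1] max [6.4 9.7]
38 39 mean [0.5 0.7] min [-4.9 -7.2] max [5.4 7.5]
top view [-0.  1.]
20 10 mean [-4.9  0.9] min [-14.  -17.1] max [ 6.7 15.5]
26 3 mean [2.2 0.2] min [ -4.8 -10. ] max [6.6 6. ]
32 6 mean [-0.2 -5. ] min [ -4.8 -11.9] max [6.5 7.6]
38 16 mean [ 0.2 -3.4] min [-4.9 -9.8] max [6.5 4.9]
slim_pin_head 0.82 [253.4 279.1] [253.  280.1]
slim_pin_nose 0.52 [253.7 320. ] [256.1 318.9]
staple_eye 0.94 [259.7 340.1] [253.  280.1]
```

The pin is vertical within about 0.02 rad. Its offset from the staple agrees in each camera to under 1 mm in y. Now inserting, with force checks.

```bash
python3 - <<'E' 2>&1 | grep -v Gimbal
from h import *
np.set_printoptions(precision=2,suppress=True)
base=np.array(read_wrist_force());ok=True
for z in(.076,.070,.066,.060,.045,.030,.020,.0165,.0145):
    p,r=headpose(EYE+z*Zh,YC); line_to(p,max_speed=.05)
    f=np.array(read_wrist_force())-base; print(z,f,np.array(read_eef_pos())[2]-p[2])
    if np.linalg.norm(f)>(8 if z>.02 else 5): ok=False;break
print(ok,read_t())
pic,d=snapshot("side");cv2.imwrite("pics/s6.png",cv2.resize(pic[200:440,120:440],(800,600)))
E
```

```text
0.076 [0.46 0.2  0.14] 0.00033282102003245884
0.07 [-0.61  0.85 -0.95] -0.0006374499311035953
0.066 [0.39 0.6  0.49] -0.0006360627041524791
0.06 [ 0.43  0.79 -0.72] -0.0010903361990022842
0.045 [ 0.32  0.18 -1.21] -0.0012465520819969766
0.03 [ 0.22  1.13 -0.58] -0.0010724712340237919
0.02 [0.18 0.38 0.02] -0.0010909002119504352
0.0165 [ 0.43 -1.04 -0.33] -0.00033111369249307077
0.0145 [0.47 1.29 0.07] -0.00014571803420945773
True 34.325
```

View pics/s6.png

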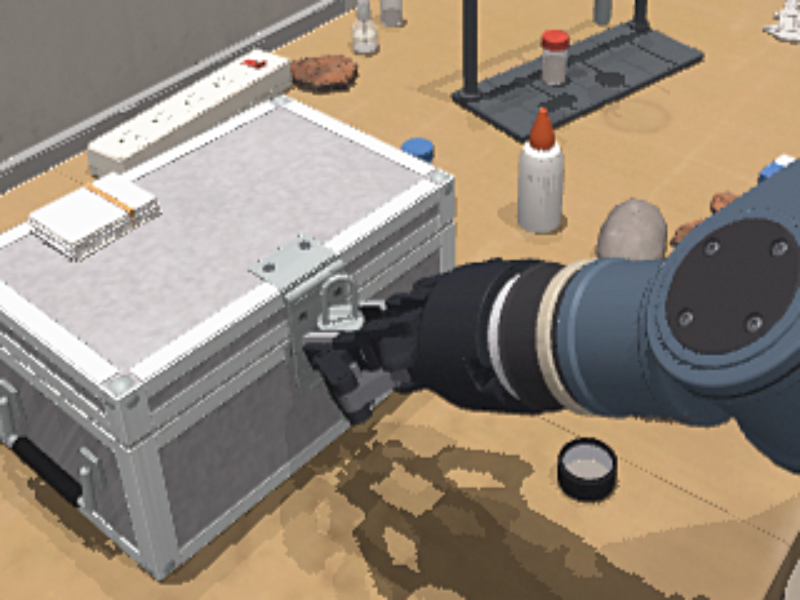

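The pin went down without resistance; its head (338,318 in the crop) sits at the staple. Release and back off.

```bash
python3 - <<'E' 2>&1 | grep -v Gimbal
from h import *
np.set_printoptions(precision=1,suppress=True)
gripper_open(); dwell(.4)
p=np.array(read_eef_pos());M=Ro.from_euler("xyz",read_eef_rot()).as_matrix()
line_to(p-.10*M[:,2],max_speed=.08)
q=np.array(read_eef_pos());line_to(q+[-.02,-.02,.12],max_speed=.2);dwell(.5)
for c in("side","top"):
    pic,dep=snapshot(c);cv2.imwrite(f"pics/{c}7.png",pic)
    w=cloud(c,dep).reshape(-1,3)-EYE;l=1e3*np.stack([w@CX,w@CY,w[:,2]],1)
    for a in(-60,-54,-48,-40,-30,-20,-12,4,12,20,30,40,50):
        s=l[(abs(l[:,0])<16)&(abs(l[:,1])<18)&(l[:,2]>=a)&(l[:,2]<a+6)]
        if len(s): print(c,a,len(s),"mean",s.mean(0)[:2],"min",s.min(0),"max",s.max(0))
    for n in("slim_pin_head","slim_pin_nose","stout_pin_head","padlock_centre","loupe"):
        for r in tip_of(c,n)[:1]: print(c,n,round(r["conf"],2),np.array(r["position"]),proj(c,EYE+(.0135 if "head" in n else -.0555)*Zh) if "slim" in n else "")
print(read_t())
s=cv2.imread("pics/side7.png");cv2.imwrite("pics/s7.png",cv2.resize(s[200:440,120:440],(800,600)))
E
```

```text
side -60 2 mean [-0.7  3.6] min [ -1.7   3.4 -55.3] max [  0.3   3.7 -54.2]
side -54 12 mean [-1.7  4.1] min [ -4.9  -0.7 -52.5] max [  2.7   7.3 -48.1]
side -48 17 mean [-2.   3.7] min [ -4.4   0.2 -47.7] max [  3.    6.4 -42.4]
side -40 16 mean [-1.9  3.2] min [ -4.1  -1.1 -39.9] max [  3.4   6.1 -34.4]
side -30 18 mean [-1.8  3.4] min [ -4.1  -2.  -29.7] max [  3.    6.1 -24.6]
side -20 19 mean [-1.9  3.6] min [ -4.3   0.2 -20. ] max [  2.2   6.4 -14.1]
side -12 3 mean [1.1 5.6] min [ -0.9   5.4 -11.8] max [  3.3   5.8 -10.9]
side 4 57 mean [-7.4  7.7] min [-14.   -7.7   4.1] max [ 7.8 15.5  9.9]
side 12 60 mean [-7.8  7.8] min [-14.1  -9.7  12. ] max [ 5.  16.1 17.9]
side 20 197 mean [-1.3  3.1] min [-14.3 -10.3  20.2] max [12.9 16.  25.9]
side 30 18 mean [0.2 1.1] min [-6.3 -7.3 30.1] max [ 6.6 10.9 35.4]
side 40 22 mean [0.1 2.7] min [-6.3 -8.2 40.1] max [ 5.2 11.6 45.7]
side 50 36 mean [0.7 2.1] min [-4.5 -6.7 50. ] max [ 6.   9.8 56. ]
side slim_pin_head 0.84 [256.5 333.5] [257.2 333.6]
side slim_pin_nose 0.81 [257.9 365.1] [259.9 366.8]
side stout_pin_head 0.83 [363.6 179.2]
[... 244 characters left out ...]
-4.3] min [  0.1  -5.1 -39.9] max [  4.3  -2.8 -38.8]
top 4 10 mean [  1.  -11.2] min [-10.6 -14.5   4.6] max [14.9 -4.   9.5]
top 12 11 mean [ -2.2 -11.6] min [-12.9 -14.9  12.6] max [10.4 -6.  17.7]
top 20 79 mean [ 0.1 -1.6] min [-13.7 -14.9  20.2] max [13.9 12.5 26. ]
top 30 1 mean [ -4.2 -10.3] min [ -4.2 -10.3  30.6] max [ -4.2 -10.3  30.6]
top 40 4 mean [ 1.2 -1.7] min [-4.3 -9.9 41.8] max [ 6.5  6.8 45.9]
top 50 10 mean [ 0.2 -0.9] min [-4.5 -7.7 50.4] max [ 4.5  8.5 55.7]
top slim_pin_head 0.72 [189.8 273.4] [191.7 273.6]
top slim_pin_nose 0.47 [432.4 210.5] [200.6 273.9]
top stout_pin_head 0.63 [450.7 216.8] 
top padlock_centre 0.6 [412.9 204.7] 
top loupe 0.81 [236.  325.6] 
38.65
```

View pics/s7.png

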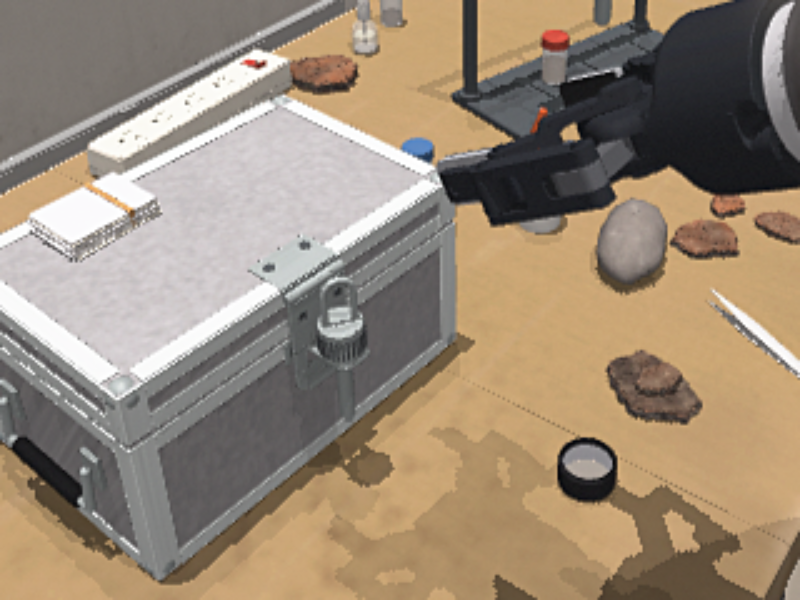

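The pin sits through the staple, upright, with its head at (340,345) in the crop and its nose about 55 mm below the eye. The hasp is flat, the other things are unmoved, and the gripper is clear.

```bash
python3 -c "
from rig import *
print(close_job(), read_t())"
```

```text
the job is handed in; nothing more can be done
the job is handed in; nothing more can be done
```

I closed the hasp flat over the staple, dropped the slim pin through the eye and released it with its head on the wire, then handed the job in just after 38.7 s; the final pictures showed nothing else disturbed, but no verdict came back.

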